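# Lock a drawplate in the bench clamp with the deep T-key

### The job

Clamp the drawplate: take the T-key from its wooden stand, lower it down the shaft of the grey clamp post, feel for the square stem at the bottom until the key drops fully home over it, and turn it clockwise (seen from above) to its firm stop. Then draw the key out, stand it upright back in the well of its stand and let go. Press and turn gently, never forcing the key against the stem or post, and leave the other things on the bench where they are.

Things in the scene. Friction and masses are not known exactly. Their poses are not given: they have to be found in the camera images.
- key_grip (a point): Centre of the T-key's steel cross-bar (100 long, 14 wide, 18 mm high). Site x runs along the bar, z up the key. The key is 160 mm tall, 0.3 to 0.55 kg: under the bar a 14 mm round shank, then a 24 x 24 mm square socket head. This point is 151 mm above the key's lower end. The key starts upright in the stand.
- key_tip (a point): Centre of the key's lower end, the mouth of its square socket: 16 x 16 mm inside, 22 mm deep, sides parallel and square to the cross-bar; 151 mm below key_grip.
- bore_mouth (a point): Centre of the shaft's round mouth in the top face of the fixed grey clamp post (90 x 90 mm), 100 mm above the bench; z up. The shaft is 38 mm across, vertical, 88 mm deep. Site x points to two steel jaws with the drawplate between, 75 to 115 mm from the axis and up to 13 mm above the post's top; turning the stem moves the near jaw.
- bore_floor (a point): Centre of the shaft's flat floor, 88 mm below its mouth. From it rises a 14 x 14 mm square steel stem, 18 mm tall (last 2.5 mm bevelled to 9 x 9). Which way its flats face is NOT known, and not given by this point's axes; the socket goes on in any of four quarter-turns, within about 8 degrees. Not home, the key's end rests 18 mm above the floor; home, on the floor.
- stand_mouth (a point): Centre of the round well's mouth in the top of the fixed wooden key stand (90 x 90 mm, foot 120 x 120 mm), 65 mm above the bench; well 40 mm across, 55 mm deep, vertical.
- stem (a joint): Clockwise turn of the stem seen from above, rad: 0 is the loose end stop (no further anticlockwise), 1.25 the firm locked stop. Starts at 0 to 0.1; says nothing of which way the flats face. Friction 0.12 N m, stays where left. Contact forces over 80 N on the stem (a turning torque of some 0.5 N m) or 60 N on the post damage it.
- lamp: Bystander, leave alone: squat aluminium spirit lamp, 66 mm across, 74 mm tall
- firebrick: Bystander, leave alone: grey soldering block 110 x 70 x 25 mm
- tub: Bystander, leave alone: white lidded tub, 90 mm across, 100 mm tall
- phone: Bystander, leave alone: flat black phone 145 x 72 x 8 mm
- mallet: Bystander, leave alone: wooden mallet 240 mm long
- burnisher: Bystander, leave alone: wood-handled burnisher 170 mm long
- bangle: Bystander, leave alone: brass bangle 68 mm across, 10 mm high
There are look-alikes about, which are no part of the job. Leave any black look-alike of the part that bears key_grip alone. Several things look just like the part that bears stand_mouth: the one meant starts farthest from the robot's base.

How it is judged:
By the outcome, as a careful person would: the job done as asked, in the order asked, and still so for the second after the job is handed in, with the robot touching nothing.
It also fails if it takes over 72 s, if anything falls off the work surface, if the arm or the gripper's body presses on something with over 40 N, if the wrist force passes 120 N, or if a joint passes its speed limit or range.

### The arm

A 6-joint arm with a two-finger parallel gripper is mounted at the origin on the work surface. World frame = base frame: x ahead of the robot, y to its left, z up, the work surface at z = 0. Lengths are in m, angles in rad, forces in N, time in s.
With the tool pointing down it reaches from about 0.35 to 0.975 m from the base axis. Payload 7.1 kg.
Tool frame: the origin (TCP) lies at the very end of the fingers, on their centre line; the grasp point (between the pads) lies 19 mm behind it (r.grip_depth is the z of the grasp point in the tool frame, in m); z points along the fingers, y is the line along which they close (so a half turn about z gives the same grasp; the last joint's range is limited). The gripper opens to 88 mm and grips with 3 to 60 N. Pads are 20 mm wide; open, the fingers measure 115 mm over their backs; the gripper's body (75 mm by 178 mm) begins 61 mm behind the grasp point.
Start: joints at [1.233, 0.423, 1.63, -0, 1.089, -0.019], TCP at [0.196, 0.594, 0.223] pointing down, gripper open.
Joint ranges: [-3, 3], [-0.9, 2.11], [0.09, 2.58], [-1.31, 4.45], [0.11, 2.69], [-2.54, 2.54]. Speed limits (rad/s): [2.39, 2.39, 3.01, 3.14, 3.14, 3.14].

### API

Orientations are given as a unit quaternion [x, y, z, w].
In Python, from workcell import r gives the robot as it stands. The module is installed in compiled form; this text tells all that it offers.
- The arm moves only by the tool step_arm, never from a script. Its argument "commands" is a list of rows, each a list of 3 entries, a list of its own where there are three numbers: the shift along the world's x, y, z normalised to -1 to 1, where 1 is 0.05 m, then the turn about the world's z normalised to -1 to 1, where 1 is 0.15 rad, then the gripper's target within -1 to 1 (fully open at 1, half-way at 0, shut at -1). A call has 1 to 5 rows; each row shifts and turns the commanded pose from where the row before left it; what a row does not reach is not made up. A row lasts 1/8 s, in which the tool goes at most 62.5 mm and 10.7 degrees, less where a joint would pass 70% of its speed; a pose out of reach is approached as far as the arm can. A call with a number of a shift or a turn outside -1 to 1 is refused whole. A call with a gripper value outside its range is refused whole. The fingers move at their own pace and stop on an object; "newtons" is the grip in N (left out, the last holds). Time passes only in rows, so rows that do not move let the fingers close. It gives the time, the measured TCP pose, the force, the opening and the grip force at its end, in the units of the state.
- r.get_obs(): the state, without advancing time (a new reading comes with each control period).
- r.capture(name): name is "scene" or "top" or "wrist"; returns (picture, depth): 384x512x3 uint8, red, green, blue; 384x512 float32, m along the optical axis (not along the pixel's ray), 0 where there is no reading.
- r.camera_info(name): a dict with "intrinsics" (3x3 intrinsics, pixels), "dist" ([k1, k2, p1, p2, k3] as OpenCV has them; the pictures are not rectified), "R" (3x3) and "t" (3): a world point X has camera coordinates R X + t; the wrist camera has in their place "T_tool_cam" (4x4, takes a point from camera to tool coordinates, whose origin is the TCP and whose axes are the flange's). Camera axes: x right, y down, z forward; pixel columns grow to the right and rows downward; lengths in m; the calibration is good to about 2 mm. A picture is of the moment at which its call begins: read the wrist's pose just before it. camera_info takes no time and is no camera call.
- r.finish_job(): hands the job in; it is judged then, once.
Trained networks look in the newest picture that a camera, given by its name, has taken for a name from the list of things; names that differ only in an ending like _2 or _b are one class to them, and where a whole thing is asked for, a point or a joint stands for the part that bears it (a point fixed in the world has none). Each returns a list of dicts, best first, with "p" (0 to 1); they miss things now and then, are a little off and sometimes report something else, mostly with a low value. They report only what shows in the picture. A call takes as long as a camera call. They do not tell look-alikes from the thing itself.
- r.recognise(camera, label): "extent" ([centre column, centre row, width, height] in pixels, round what is visible of it).
The state is a dict: "t": time; "q": joint angles; "qd": joint speeds; "joint_efforts": joint torques, N m; "tool_pos": TCP position; "tool_rot": TCP orientation; "force": force on the tool from outside, world axes, zero at the start; "torque": the same for the moment, N m; "width": opening from 0.0 (shut) to 1.0 (fully open); "grasp_force": force on a finger pad.
Only numpy, scipy, OpenCV 4.12 (cv2) and the standard library are available. Lean on these libraries where they do the work, as an engineer would, in place of code of your own. Each camera call takes 0.05 s, during which the arm holds its last target. There are 200 camera calls.

## Working session

There is one attempt and no reset: what is moved stays moved. The work goes in short steps, Python scripts to look and compute and a tool call to move; the robot and the scene stay as the last step left them, time stands still between calls to the robot, and variables do not carry over. Pictures are saved under pics/ and viewed, at most 10 in all, crops included, and the job is handed in when it is done.

Besides the shell and the picture viewer there is one more tool, called after "Call:" by a JSON object that holds its "name" and its "arguments", one argument or row to a line. step_arm: Moves the arm, as the interface text tells. Its arguments: {"type":"object","properties":{"commands":{"type":"array"},"newtons":{"type":"number"}},"required":["commands"]}

```bash
mkdir -p pics; cat > h.py <<'E'
import numpy as np, cv2
from workcell import r
from scipy.spatial.transform import Rotation as Ro
def cap(c):
    o=r.get_obs(); im,d=r.capture(c); i=r.camera_info(c)
    K=np.array(i["intrinsics"]);D=np.array(i["dist"])
    if c=="wrist":
        T=np.eye(4);T[:3,:3]=Ro.from_quat(o["tool_rot"]).as_matrix();T[:3,3]=o["tool_pos"]
        M=T@np.array(i["T_tool_cam"])
    else:
        M=np.eye(4);R=np.array(i["R"]);M[:3,:3]=R.T;M[:3,3]=-R.T@np.array(i["t"])
    return im,d,K,D,M
def cloud(d,K,D,M):
    h,w=d.shape;v,u=np.mgrid[:h,:w].astype(np.float32)
    n=cv2.undistortPoints(np.stack([u,v],-1).reshape(-1,1,2),K,D).reshape(h,w,2)
    P=np.dstack([n*d[...,None],d])@M[:3,:3].T+M[:3,3]
    P[d<=0]=np.nan
    return P
def ray(u,v,z,K,D,M):
    n=cv2.undistortPoints(np.array([[[u,v]]],np.float64),K,D)[0,0]
    g=M[:3,:3]@np.array([n[0],n[1],1]);return M[:3,3]+g*(z-M[2,3])/g[2]
def save(n,im): cv2.imwrite("pics/"+n+".png",im[...,::-1])
E
python3 - <<'E'
from h import *
for c in("top","scene"):
    im,d,K,D,M=cap(c);save(c+"1",im);P=cloud(d,K,D,M);np.savez(c+"1.npz",im=im,P=P,K=K,D=D,M=M)
    print(c,M[:3,3])
    for l in("key_grip","bore_mouth","stand_mouth"):
        for x in r.recognise(c,l):
            e=x["extent"];u,v=int(e[0]),int(e[1]);print(l,round(x["p"],2),np.round(e),P[min(v,383),min(u,511)].round(3))
E
```

```text
top [ 0.31776284 -0.023315    1.48131831]
key_grip 0.79 [193. 197.  14.  29.] [0.48  0.19  0.166]
key_grip 0.71 [143. 190.  21.  31.] [0.51  0.353 0.149]
key_grip 0.61 [251. 180.  22.  16.] [0.557 0.001 0.043]
key_grip 0.55 [188. 246.  21.  27.] [0.326 0.201 0.163]
bore_mouth 0.66 [311. 188.  46.  55.] [ 0.521 -0.206  0.056]
stand_mouth 0.66 [320. 259.  42.  45.] [ 0.274 -0.237  0.006]
stand_mouth 0.56 [199. 203.  44.  39.] [0.477 0.185 0.038]
stand_mouth 0.41 [372. 233.  38.  43.] [ 0.364 -0.426  0.005]
scene [ 1.37597179 -0.14078838  0.65746013]
key_grip 0.7 [389. 181.  22.  58.] [0.504 0.365 0.09 ]
key_grip 0.67 [332. 173.  11.  46.] [0.492 0.199 0.126]
key_grip 0.56 [318. 155.  12.  51.] [0.329 0.206 0.097]
bore_mouth 0.67 [180. 221.  65.  68.] [ 0.607 -0.214  0.1  ]
bore_mouth 0.48 [247. 195.  27.  21.] [ 0.406 -0.026  0.026]
stand_mouth 0.88 [327. 202.  40.  38.] [0.527 0.178 0.055]
stand_mouth 0.85 [178. 178.  49.  30.] [ 0.333 -0.231  0.059]
```

```bash
python3 -c "
import cv2,numpy as np
a=cv2.imread('pics/top1.png');cv2.imwrite('pics/top1b.png',cv2.resize(a,(800,600)))"
```

```text
(no output)
```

View pics/top1b.png

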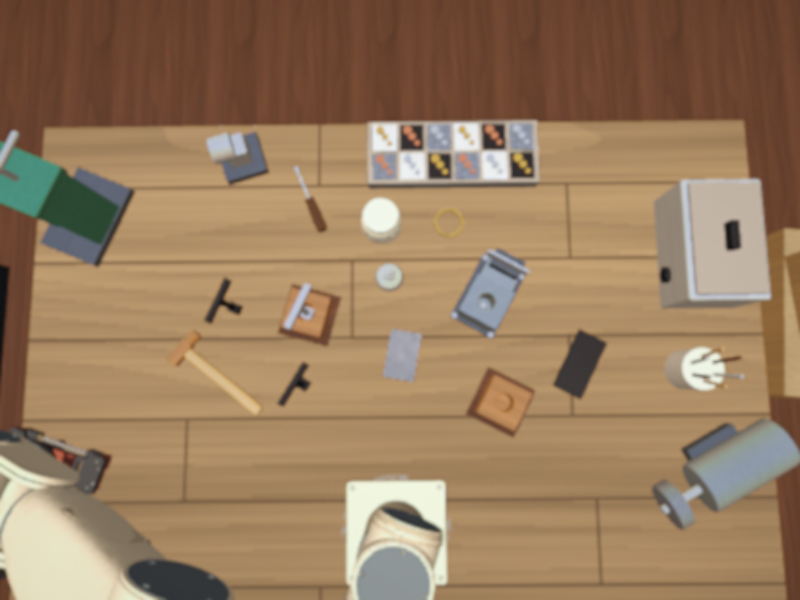

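View pics/scene1.png

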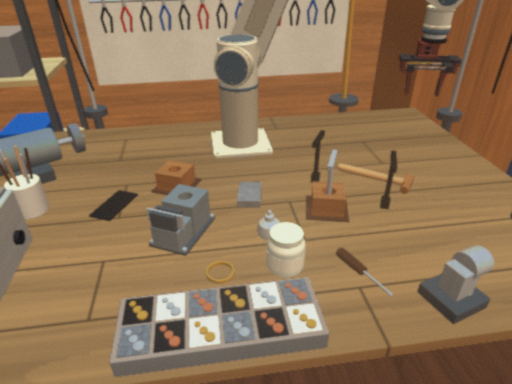

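The top view shows the steel key at (193,197), standing in the stand at (199,203). There is an empty look-alike stand at (320,259), and black keys at (143,190) and (188,246). The grey post is at (311,188), with its jaws toward the upper right. The stand holding the steel key is about 0.5 m from the base and the empty one about 0.37 m, so the occupied one is meant. I'll measure it and confirm with one enlarged crop.

```bash
python3 - <<'E'
from h import *
for c in("top1","scene1"):
    z=np.load(c+".npz");P=z["P"].reshape(-1,3);im=z["im"]
    def sel(x,y,rad,a,b): 
        with np.errstate(all="ignore"): return P[(np.hypot(P[:,0]-x,P[:,1]-y)<rad)&(P[:,2]>a)&(P[:,2]<b)]
    k=sel(.48,.19,.08,.13,.19)
    rc=cv2.minAreaRect((k[:,:2]*1000).astype(np.float32)); print(c,"bar",len(k),np.median(k,0).round(3),rc, k[:,2].max())
    for n,(x,y,a,b) in dict(stand=(.47,.19,.05,.08),stand2=(.274,-.237,.05,.08),post=(.52,-.206,.09,.108)).items():
        s=sel(x,y,.09,a,b)
        if len(s)>10: print(n,len(s),np.median(s[:,2]).round(4),cv2.minAreaRect((s[:,:2]*1000).astype(np.float32)))
    if c=="top1":
        K,D,M=z["K"],z["D"],z["M"]
        print("bore",ray(487/1.5625,300/1.5625,.1,K,D,M),"stand hole",ray(307/1.5625,313/1.5625,.065,K,D,M))
        crop=np.hstack([im[165:235,160:230],im[155:225,276:346],im[224:294,285:355]])
        save("crop1",cv2.resize(crop,(798,266),interpolation=2))
o=r.get_obs();print(o["t"],o["tool_rot"],o["force"],r.grip_depth, r.camera_info("wrist")["T_tool_cam"])
E
```

```text
top1 bar 166 [0.485 0.193 0.169] ((485.691162109375, 194.72552490234375), (15.405759811401367, 98.01895141601562), 65.31317901611328) 0.17650814513435376
stand 463 0.0643 ((485.9678955078125, 194.44427490234375), (92.1550064086914, 90.12480163574219), 74.75493621826172)
stand2 617 0.0645 ((282.536865234375, -242.94863891601562), (90.44356536865234, 88.68119812011719), 63.00177001953125)
post 683 0.0995 ((527.33349609375, -219.17556762695312), (90.68411254882812, 152.5536651611328), 62.49435806274414)
bore [ 0.50091376 -0.20594728  0.1       ] stand hole [0.48042192 0.19011709 0.065     ]
scene1 bar 138 [0.498 0.193 0.17 ] ((485.3065185546875, 197.84544372558594), (14.298345565795898, 102.30683135986328), 64.74434661865234) 0.17263979814361102
stand 649 0.065 ((483.8587341308594, 198.28517150878906), (88.8146743774414, 96.13060760498047), 74.41627502441406)
stand2 560 0.0645 ((280.26519775390625, -238.92527770996094), (93.20561981201172, 96.4883041381836), 64.56802368164062)
post 802 0.1001 ((524.9900512695312, -215.09429931640625), (94.67188262939453, 154.4422149658203), 62.3270378112793)
0.4 [ 1.58726259e-01  9.87322621e-01 -1.29982223e-04 -2.33470041e-05] [ 0.59422519 -0.34023907 -0.32952991] -0.0187 [[ 1.50846136e-04 -9.64281698e-01 -2.64878812e-01  7.16763460e-02]
 [ 9.99999897e-01  3.17644537e-05  4.53853741e-04  2.63449062e-04]
 [-4.29229125e-04 -2.64878853e-01  9.64281603e-01 -1.62646374e-01]
 [ 0.00000000e+00  0.00000000e+00  0.00000000e+00  1.00000000e+00]]
```

View pics/crop1.png

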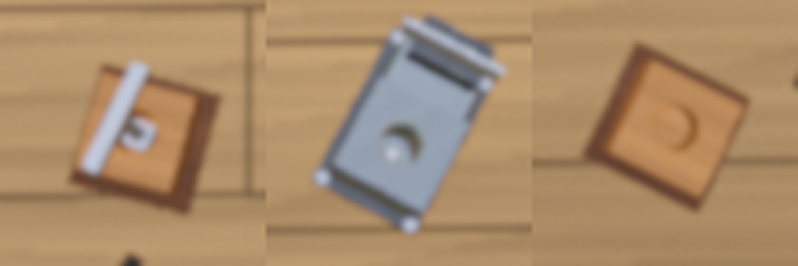

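The crop shows the steel key in the occupied stand (left), the post with its shaft (middle) and the empty near stand (right). I'm choosing the occupied stand, since it is the farthest from the base. Next I move above the key.

Call:
{"name": "step_arm", "arguments": {
  "commands": [
    [[0.6,-0.9,0.4],-0.4,0.3],
    [[0.65,-0.9,0.4],-0.34,0.3],
    [[0.65,-0.9,0],0,0.3],
    [[0.65,-0.9,0],0,0.3],
    [[0.65,-0.9,0],0,0.3]
  ],
  "newtons": 20
}}

```text
t: 1.02
tool_pos: [0.3567, 0.3671, 0.263]
tool_rot: [0.213, 0.977, 0.0, 0.0]
force: [1.2, 0.6, 0.2]
width: 0.648
grasp_force: 0.0
```

Call:
{"name": "step_arm", "arguments": {
  "commands": [
    [[0.65,-0.9,0],0,0.3],
    [[0.65,-0.9,0],0,0.3],
    [[0.65,-0.9,0],0,0.3],
    [[0.63,-0.76,0],0,0.3],
    [[0,0,0],0,0.3]
  ]
}}

```text
t: 1.65
tool_pos: [0.4866, 0.1933, 0.2628]
tool_rot: [0.215, 0.977, 0.0, 0.0]
force: [0.9, 0.6, -0.4]
width: 0.647
grasp_force: 0.0
```

```bash
cat > bar.py <<'E'
from h import *
im,d,K,D,M=cap("wrist");P=cloud(d,K,D,M);o=r.get_obs()
print(K[0,0],o["tool_pos"].round(4) if hasattr(o["tool_pos"],"round") else o["tool_pos"],o["q"])
Q=P.reshape(-1,3)
with np.errstate(all="ignore"): k=Q[(np.hypot(Q[:,0]-.4855,Q[:,1]-.196)<.08)&(Q[:,2]>.16)&(Q[:,2]<.18)]
print(len(k),np.median(k,0),cv2.minAreaRect((k[:,:2]*1000).astype(np.float32)))
R=Ro.from_quat(o["tool_rot"]).as_matrix();print("tool y deg",np.degrees(np.arctan2(R[1,1],R[0,1])))
with np.errstate(all="ignore"): s=Q[(np.hypot(Q[:,0]-.4855,Q[:,1]-.196)<.09)&(Q[:,2]>.06)&(Q[:,2]<.07)]
print(len(s),cv2.minAreaRect((s[:,:2]*1000).astype(np.float32)))
save("w1",im)
E
python3 bar.py
```

```text
267.9395713314245 [0.4854 0.1945 0.2627] [ 3.58173851e-01  2.25303760e-01  1.81615222e+00  2.30188741e-04
  1.10016592e+00 -7.79897005e-01]
1348 [0.48124647 0.20021369 0.17055163] ((484.9443054199219, 198.49444580078125), (13.802018165588379, 98.74027252197266), 64.35157012939453)
tool y deg 65.20067561137905
3160 ((485.1091003417969, 197.0999298095703), (90.07221221923828, 90.46170043945312), 74.70392608642578)
```

View pics/w1.png

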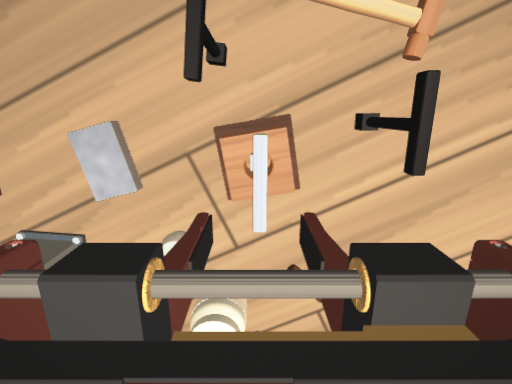

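The wrist view shows the bar between the fingers' lines at (260,185), with the stand beneath it. I'll descend with a small correction.

Call:
{"name": "step_arm", "arguments": {
  "commands": [
    [[0,0.08,-0.6],-0.05,0.1],
    [[0,0,-0.8],0,0.1],
    [[0,0,-0.7],0,0.1],
    [[0,0,-0.32],0,0.1],
    [[0,0,0],0,0.1]
  ]
}}

```text
t: 2.33
tool_pos: [0.484, 0.2, 0.1411]
tool_rot: [0.216, 0.976, -0.0, -0.001]
force: [-0.8, 0.1, -0.3]
width: 0.552
grasp_force: 0.0
```

Call:
{"name": "step_arm", "arguments": {
  "commands": [
    [[0,0,0],0,-1],
    [[0,0,0],0,-1],
    [[0,0,0],0,-1],
    [[0,0,0],0,-1],
    [[0,0,0],0,-1]
  ],
  "newtons": 35
}}

```text
t: 2.95
tool_pos: [0.4851, 0.1993, 0.1421]
tool_rot: [0.217, 0.976, -0.0, 0.0]
force: [-0.6, -1.9, 5.3]
width: 0.156
grasp_force: 35.0
```

Call:
{"name": "step_arm", "arguments": {
  "commands": [
    [[0,0,0.4],0,-1],
    [[0,0,0.7],0,-1],
    [[0,0,0.7],0,-1],
    [[0,0,0.7],0,-1],
    [[0,0,0.5],0,-1]
  ],
  "newtons": 45
}}

```text
t: 3.58
tool_pos: [0.4846, 0.1995, 0.2925]
tool_rot: [0.217, 0.976, 0.0, -0.0]
force: [0.6, 0.0, -4.5]
width: 0.162
grasp_force: 45.0
```

Call:
{"name": "step_arm", "arguments": {
  "commands": [
    [[0.1,-0.5,0],0,-1],
    [[0.2,-0.9,0],0,-1],
    [[0.2,-0.95,0],0,-1],
    [[0.2,-0.95,0],0,-1],
    [[0.2,-0.95,0],0,-1]
  ]
}}

```text
t: 4.2
tool_pos: [0.5294, -0.0144, 0.2908]
tool_rot: [0.217, 0.976, 0.0, -0.001]
force: [0.3, 0.1, -3.9]
width: 0.153
grasp_force: 45.0
```

Call:
{"name": "step_arm", "arguments": {
  "commands": [
    [[0.2,-0.95,0],0,-1],
    [[0.2,-0.95,0],0,-1],
    [[0.2,-0.95,0],0,-1],
    [[0.2,-0.95,0],0,-1],
    [[0.05,-0.5,0],0,-1]
  ]
}}

```text
t: 4.82
tool_pos: [0.572, -0.23, 0.2904]
tool_rot: [0.218, 0.976, 0.0, -0.001]
force: [0.2, 0.4, -3.9]
width: 0.158
grasp_force: 45.0
```

Call:
{"name": "step_arm", "arguments": {
  "commands": [
    [[0,0,0],0,-1],
    [[0,0,0],0,-1],
    [[0,0,0],0,-1]
  ]
}}

```text
t: 5.2
tool_pos: [0.5722, -0.2266, 0.2916]
tool_rot: [0.216, 0.976, 0.0, -0.0]
force: [-0.1, 0.3, -3.8]
width: 0.155
grasp_force: 45.0
```

```bash
cat > bore.py <<'E'
from h import *
import sys
im,d,K,D,M=cap("wrist");P=cloud(d,K,D,M);o=r.get_obs()
print(np.round(o["tool_pos"],4),np.round(o["q"],2),"F",np.round(o["force"],1))
Q=P.reshape(-1,3)
with np.errstate(all="ignore"):
    N=np.hypot(Q[:,0]-.499,Q[:,1]+.204)
    s=Q[(N<.1)&(Q[:,2]>.09)&(Q[:,2]<.106)]
    b=(np.hypot(P[...,0]-.499,P[...,1]+.204)<.035)&((P[...,2]<.085)|np.isnan(P[...,2]))
rc=cv2.minAreaRect((s[:,:2]*1000).astype(np.float32));print("post",len(s),np.median(s[:,2]),rc)
st=Q[(N<.018)&(Q[:,2]<.06)];print("in bore",len(st),np.percentile(st[:,2],[5,25,50,75,95]).round(4) if len(st) else "")
t=st[(st[:,2]>.024)&(st[:,2]<.036)]
if len(t)>8: print("stem",len(t),t.mean(0),cv2.minAreaRect((t[:,:2]*1000).astype(np.float32)))
q=Q[~np.isnan(Q[:,0])];
# rectified top-down map of picture at z=.1 and z=.03
def omap(z,half,n):
    g=np.linspace(-half,half,n);yy,xx=np.meshgrid(-g,-g)  # rows: -x, cols: -y
    X=np.stack([.499+xx,-.204+yy,np.full_like(xx,z)],-1).reshape(-1,3)
    Mi=np.linalg.inv(M);uv,_=cv2.projectPoints(X,cv2.Rodrigues(Mi[:3,:3])[0],Mi[:3,3],K,D)
    m=uv.reshape(n,n,2).astype(np.float32);return cv2.remap(im,m[...,0],m[...,1],cv2.INTER_CUBIC)
a=omap(.1,.05,400);c=omap(.03,.025,400)
save(sys.argv[1],np.hstack([a,c]))
E
python3 bore.py b1
```

```text
[ 0.5723 -0.2267  0.2918] [-0.4   0.34  1.59  0.    1.21 -1.53] F [ 0.2  0.2 -4.1]
post 4662 0.10057997942455654 ((522.3658447265625, -215.5096435546875), (90.33869171142578, 141.63729858398438), 60.63540267944336)
in bore 463 [0.0114 0.0123 0.013  0.028  0.04  ]
stem 100 [ 0.49859695 -0.20426328  0.02993563] ((496.9449768066406, -209.6031951904297), (25.947750091552734, 23.21693229675293), 27.669116973876953)
```

View pics/b1.png

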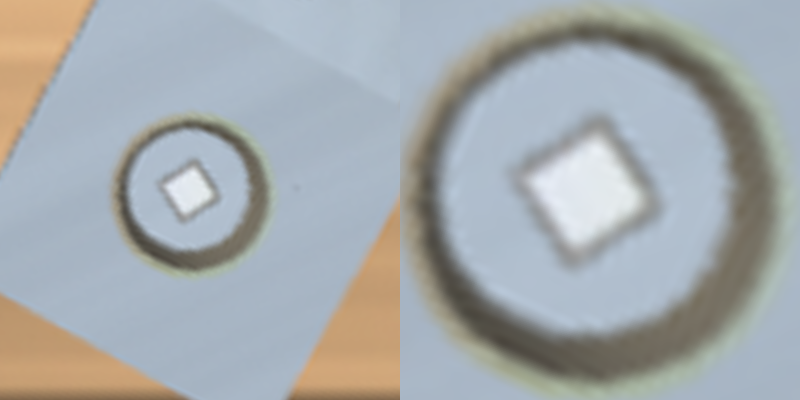

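The rectified view shows the bore at about (191,191) on the left map. On the right map the bright stem centre is at (586,191), and its flats are at about 33° mod 90 in the world. I'll turn the key 32° clockwise, then check the bore and the key in hand from the new yaw.

Call:
{"name": "step_arm", "arguments": {
  "commands": [
    [[-0.16,-0.18,0],-0.94,-1],
    [[-0.16,-0.18,0],-0.94,-1],
    [[-0.16,-0.18,0],-0.94,-1],
    [[-0.16,-0.18,0],-0.94,-1],
    [[0,0,0],0,-1]
  ]
}}

```text
t: 5.88
tool_pos: [0.5401, -0.2636, 0.2919]
tool_rot: [0.479, 0.878, 0.0, 0.0]
force: [0.1, 0.8, -3.9]
width: 0.158
grasp_force: 45.0
```

Call:
{"name": "step_arm", "arguments": {
  "commands": [
    [[0,0,0],0,-1],
    [[0,0,0],0,-1]
  ]
}}

```text
t: 6.12
tool_pos: [0.5407, -0.2634, 0.2917]
tool_rot: [0.479, 0.878, 0.0, 0.0]
force: [-0.2, 0.7, -4.5]
width: 0.157
grasp_force: 45.0
```

```bash
cat >> bore.py <<'E'
R=Ro.from_quat(o["tool_rot"]).as_matrix();print("tooly",np.degrees(np.arctan2(R[1,1],R[0,1])))
def segm(img,s,thr,lab):
    g=cv2.cvtColor(img,cv2.COLOR_RGB2GRAY)
    m=(g>thr if lab=="stem" else g<thr).astype(np.uint8)
    if lab=="stem": 
        n,L=cv2.connectedComponents(m);k=L[200-12,200-12];m=(L==k).astype(np.uint8)
    cs=max(cv2.findContours(m,cv2.RETR_EXTERNAL,cv2.CHAIN_APPROX_NONE)[0],key=cv2.contourArea)
    rc=cv2.minAreaRect(cs) if lab=="stem" else cv2.fitEllipse(cv2.convexHull(cs))
    (u,v),sz,an=rc;print(lab,"xy",.499+(199.5-v)*s,-.204+(199.5-u)*s,"size mm",np.array(sz)*s*1e3,"ang",an)
segm(c,.05/399,215,"stem");segm(a[60:340,60:340].copy() if 0 else a,.1/399,135,"bore")
Tl=(Q-o["tool_pos"])@R; 
with np.errstate(all="ignore"):
  k=Tl[(abs(Tl[:,2]+.028)<.006)&(abs(Tl[:,1])<.012)&(abs(Tl[:,0])<.07)]
  if len(k)>20: print("bar tool",len(k),k.min(0),k.max(0),cv2.minAreaRect((k[:,:2]*1000).astype(np.float32)))
  k=Tl[(Tl[:,2]>.095)&(Tl[:,2]<.135)&(np.hypot(Tl[:,0],Tl[:,1])<.03)]
  if len(k)>5: print("head tool",len(k),k.min(0),k.max(0),np.median(k,0))
save(sys.argv[1]+"raw",im)
E
python3 bore.py b2; python3 -c "
import cv2,numpy as np
a=cv2.imread('pics/b2.png');b=cv2.imread('pics/b2raw.png');cv2.imwrite('pics/b2c.png',np.vstack([cv2.resize(a,(512,256)),b[:340]]))"
```

```text
[ 0.5407 -0.2635  0.2917] [-0.47  0.32  1.62  0.    1.2  -1.04] F [-0.  -1.3 -3.7]
post 4702 0.10063492399172175 ((522.2698364257812, -215.3430938720703), (90.14666748046875, 141.4929656982422), 60.78648376464844)
in bore 446 [0.0117 0.0124 0.0131 0.0173 0.0318]
stem 92 [ 0.49816561 -0.2045117   0.03013101] ((497.4766540527344, -211.353271484375), (24.666858673095703, 23.679420471191406), 32.93238830566406)
tooly 32.73576242994058
stem xy 0.5001092068856222 -0.2024853930939409 size mm [10.17746029 10.042159  ] ang 55.43747329711914
bore xy 0.5002264127420603 -0.201981357813479 size mm [37.29613264 37.82652279] ang 51.56773376464844
bar tool 3626 [-0.05056225 -0.01188772 -0.03392086] [ 0.0498276   0.01195655 -0.02201325] ((-0.0290374755859375, -0.8180370330810547), (99.86238098144531, 23.81691551208496), 4.447197437286377)
```

View pics/b2c.png

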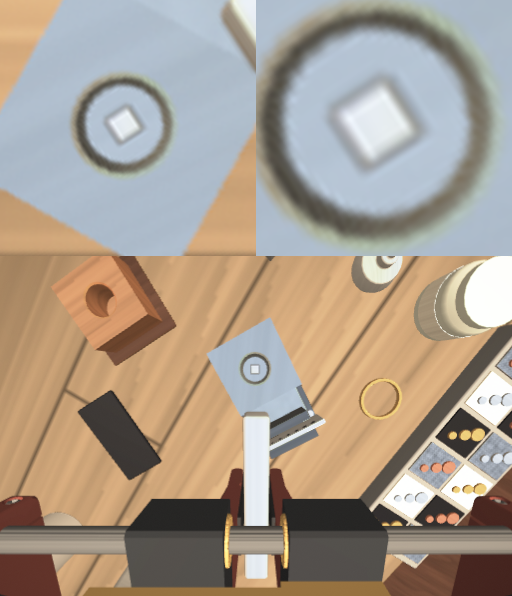

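The second look agrees: bore and stem at about (0.500, -0.202), with the stem square to the bar. The raw view shows the stem at (255,369), and the key is centred in the hand to within 0.5 mm. I'll move over the bore.

Call:
{"name": "step_arm", "arguments": {
  "commands": [
    [[-0.4,0.6,0],0,-1],
    [[-0.4,0.62,0],0,-1],
    [[0,0,-0.4],0,-1],
    [[0,0,-0.4],0,-1],
    [[0,0,0],0,-1]
  ]
}}

```text
t: 6.8
tool_pos: [0.4996, -0.2023, 0.2505]
tool_rot: [0.48, 0.878, -0.0, -0.002]
force: [-0.5, 0.2, -4.1]
width: 0.156
grasp_force: 45.0
```

Call:
{"name": "step_arm", "arguments": {
  "commands": [
    [[0,0,0],0,-1],
    [[0,0,0],0,-1]
  ]
}}

```text
t: 7.05
tool_pos: [0.501, -0.2033, 0.2526]
tool_rot: [0.48, 0.877, 0.0, 0.001]
force: [-0.2, 0.3, -3.6]
width: 0.155
grasp_force: 45.0
```

```bash
python3 - <<'E'
from h import *
p=[]
for i in range(4):
    im,d,K,D,M=cap("wrist");o=r.get_obs();p.append(np.r_[o["tool_pos"],o["force"],o["torque"]])
print(np.mean(p,0).round(4),np.std(p,0).round(4))
for c in ["scene","top"]:
    im,d,K,D,M=cap(c);P=cloud(d,K,D,M).reshape(-1,3)
    with np.errstate(all="ignore"):
        for a,b in((.21,.25),(.14,.2),(.118,.135)):
            k=P[(np.hypot(P[:,0]-.5,P[:,1]+.202)<(.06 if a>.2 else .03))&(P[:,2]>a)&(P[:,2]<b)]
            if len(k)>4: print(c,a,len(k),k.min(0).round(4),k.max(0).round(4),np.median(k,0).round(4))
save("s2",im)
E
```

```text
[ 5.0070e-01 -2.0320e-01  2.5230e-01  6.1700e-01  4.2240e-01 -3.8757e+00
 -4.7400e-02 -1.0000e-04  2.8800e-02] [1.000e-04 0.000e+00 1.000e-04 5.307e-01 1.382e-01 2.536e-01 2.370e-02
 3.030e-02 1.200e-02]
scene 0.21 82 [ 0.4969 -0.2099  0.2102] [ 0.5093 -0.1959  0.2482] [ 0.5047 -0.2022  0.2296]
scene 0.14 163 [ 0.4922 -0.2182  0.1405] [ 0.5179 -0.1864  0.1997] [ 0.5052 -0.2022  0.1569]
scene 0.118 60 [ 0.4936 -0.2192  0.1197] [ 0.5167 -0.1864  0.1347] [ 0.5085 -0.2015  0.1273]
```

Call:
{"name": "step_arm", "arguments": {
  "commands": [
    [[-0.01,0.02,-0.2],0,-1],
    [[0,0,-0.3],0,-1],
    [[0,0,-0.2],0,-1],
    [[0,0,-0.2],0,-1],
    [[0,0,0],0,-1]
  ]
}}

```text
t: 7.98
tool_pos: [0.4993, -0.2018, 0.2055]
tool_rot: [0.48, 0.877, -0.0, -0.001]
force: [0.2, 0.1, -3.4]
width: 0.15
grasp_force: 45.0
```

Call:
{"name": "step_arm", "arguments": {
  "commands": [
    [[0,0,-0.3],0,-1],
    [[0,0,-0.3],0,-1],
    [[0,0,0],0,-1],
    [[0,0,0],0,-1]
  ]
}}

```text
t: 8.48
tool_pos: [0.5, -0.2021, 0.1766]
tool_rot: [0.48, 0.877, -0.0, -0.0]
force: [-0.4, 0.7, -4.2]
width: 0.155
grasp_force: 45.0
```

Call:
{"name": "step_arm", "arguments": {
  "commands": [
    [[0,0,-0.12],0,-1],
    [[0,0,-0.12],0,-1],
    [[0,0,0],0,-1],
    [[0,0,-0.04],0,-1],
    [[0,0,0],0,-1]
  ]
}}

```text
t: 9.1
tool_pos: [0.4998, -0.202, 0.1626]
tool_rot: [0.48, 0.877, -0.0, -0.0]
force: [0.2, -0.5, -4.3]
width: 0.151
grasp_force: 45.0
```

Call:
{"name": "step_arm", "arguments": {
  "commands": [
    [[0,0,-0.03],0,-1],
    [[0,0,0],0,-1],
    [[0,0,-0.03],0,-1],
    [[0,0,0],0,-1]
  ]
}}

```text
t: 9.6
tool_pos: [0.4998, -0.202, 0.1595]
tool_rot: [0.48, 0.877, -0.0, -0.0]
force: [-0.6, -0.7, -4.4]
width: 0.157
grasp_force: 45.0
```

Call:
{"name": "step_arm", "arguments": {
  "commands": [
    [[0,0,-0.04],0,-1],
    [[0,0,0],0,-1],
    [[0,0,-0.04],0,-1],
    [[0,0,0],0,-1]
  ]
}}

```text
t: 10.1
tool_pos: [0.4997, -0.202, 0.1555]
tool_rot: [0.48, 0.877, -0.0, -0.0]
force: [0.1, -0.2, -5.6]
width: 0.156
grasp_force: 45.0
```

Call:
{"name": "step_arm", "arguments": {
  "commands": [
    [[0,0,-0.04],0,-1],
    [[0,0,0],0,-1],
    [[0,0,-0.03],0,-1],
    [[0,0,0],0,-1],
    [[0,0,0],0,-1]
  ]
}}

```text
t: 10.72
tool_pos: [0.4999, -0.202, 0.1522]
tool_rot: [0.48, 0.877, -0.0, 0.0]
force: [0.3, -0.3, -4.8]
width: 0.152
grasp_force: 45.0
```

Call:
{"name": "step_arm", "arguments": {
  "commands": [
    [[0,0,-0.05],0,-1],
    [[0,0,-0.05],0,-1],
    [[0,0,0],0,-1],
    [[0,0,-0.03],0,-1],
    [[0,0,0],0,-1]
  ]
}}

```text
t: 11.35
tool_pos: [0.4998, -0.202, 0.1456]
tool_rot: [0.48, 0.877, -0.0, -0.0]
force: [0.6, -0.1, -4.7]
width: 0.158
grasp_force: 45.0
```

Call:
{"name": "step_arm", "arguments": {
  "commands": [
    [[0,0,-0.02],0,-1],
    [[0,0,0],0,-1],
    [[0,0,0],0,-1]
  ]
}}

```text
t: 11.72
tool_pos: [0.4999, -0.202, 0.1447]
tool_rot: [0.48, 0.877, -0.0, 0.0]
force: [-0.7, 0.7, -4.2]
width: 0.158
grasp_force: 45.0
```

Call:
{"name": "step_arm", "arguments": {
  "commands": [
    [[0,0,-0.02],0,-1],
    [[0,0,0],0,-1],
    [[0,0,-0.02],0,-1],
    [[0,0,0],0,-1],
    [[0,0,0],0,-1]
  ]
}}

```text
t: 12.35
tool_pos: [0.5005, -0.2023, 0.1441]
tool_rot: [0.48, 0.877, 0.0, 0.001]
force: [-3.0, 0.9, 11.2]
width: 0.154
grasp_force: 45.0
```

Key is home on the floor. I'll ease off slightly and start turning clockwise.

Call:
{"name": "step_arm", "arguments": {
  "commands": [
    [[0,0,0.015],0,-1],
    [[0,0,0],-0.4,-1],
    [[0,0,0],-0.5,-1],
    [[0,0,0],-0.5,-1],
    [[0,0,0],0,-1]
  ]
}}

```text
t: 12.98
tool_pos: [0.5001, -0.2023, 0.1442]
tool_rot: [0.569, 0.822, -0.0, 0.0]
force: [-2.7, -0.0, 6.4]
width: 0.159
grasp_force: 45.0
```

```bash
cat > f.py <<'E'
from workcell import r
import numpy as np
o=r.get_obs();q=o["tool_rot"];print(np.round(o["tool_pos"],4),"yaw",round(2*np.arctan2(q[1],q[0]),4),"F",np.round(o["force"],1),"T",np.round(o["torque"],3),o["t"])
E
python3 f.py
```

```text
[ 0.5001 -0.2023  0.1442] yaw 1.9299 F [-2.7 -0.   6.4] T [-0.091  0.637  0.07 ] 12.975
```

Call:
{"name": "step_arm", "arguments": {
  "commands": [
    [[-0.005,0,0.01],-0.5,-1],
    [[0,0,0],-0.5,-1],
    [[0,0,0],-0.5,-1],
    [[0,0,0],-0.5,-1],
    [[0,0,0],0,-1]
  ]
}}

```text
t: 13.6
tool_pos: [0.4998, -0.2022, 0.1441]
tool_rot: [0.685, 0.728, -0.0, 0.0]
force: [-1.7, -1.2, 2.2]
width: 0.16
grasp_force: 45.0
```

```bash
python3 f.py
```

```text
[ 0.4998 -0.2022  0.1441] yaw 1.6312 F [-1.7 -1.2  2.2] T [-0.302  0.303  0.014] 13.6
```

Call:
{"name": "step_arm", "arguments": {
  "commands": [
    [[0,0,0],-0.5,-1],
    [[0,0,0],-0.5,-1],
    [[0,0,0],-0.5,-1],
    [[0,0,0],-0.5,-1],
    [[0,0,0],0,-1]
  ]
}}

```text
t: 14.22
tool_pos: [0.4998, -0.2022, 0.1441]
tool_rot: [0.786, 0.618, 0.0, 0.0]
force: [-0.4, 0.2, 3.6]
width: 0.155
grasp_force: 45.0
```

```bash
python3 f.py
```

```text
[ 0.4998 -0.2022  0.1441] yaw 1.3324 F [-0.4  0.2  3.6] T [-0.316  0.377  0.025] 14.225
```

Call:
{"name": "step_arm", "arguments": {
  "commands": [
    [[0,0,0],-0.4,-1],
    [[0,0,0],-0.4,-1],
    [[0,0,0],-0.4,-1],
    [[0,0,0],-0.3,-1]
  ]
}}

```text
t: 14.72
tool_pos: [0.4998, -0.2022, 0.1441]
tool_rot: [0.851, 0.526, 0.0, 0.0]
force: [0.1, -1.0, 2.7]
width: 0.155
grasp_force: 45.0
```

```bash
python3 f.py
```

```text
[ 0.4998 -0.2022  0.1441] yaw 1.1068 F [ 0.1 -1.   2.7] T [-0.388  0.377  0.119] 14.725
```

Call:
{"name": "step_arm", "arguments": {
  "commands": [
    [[0,0,0],-0.15,-1],
    [[0,0,0],-0.15,-1],
    [[0,0,0],-0.15,-1]
  ]
}}

```text
t: 15.1
tool_pos: [0.4998, -0.2022, 0.1441]
tool_rot: [0.868, 0.496, 0.0, 0.0]
force: [-0.9, -1.5, 3.6]
width: 0.157
grasp_force: 45.0
```

```bash
python3 f.py
```

```text
[ 0.4998 -0.2022  0.1441] yaw 1.0373 F [-0.9 -1.5  3.6] T [-0.553  0.396  0.17 ] 15.1
```

Call:
{"name": "step_arm", "arguments": {
  "commands": [
    [[0,0,0],-0.12,-1],
    [[0,0,0],-0.12,-1],
    [[0,0,0],-0.12,-1]
  ]
}}

```text
t: 15.48
tool_pos: [0.4998, -0.2021, 0.1441]
tool_rot: [0.882, 0.472, 0.0, 0.0]
force: [-1.7, -1.9, 4.7]
width: 0.156
grasp_force: 45.0
```

```bash
python3 f.py
```

```text
[ 0.4998 -0.2021  0.1441] yaw 0.983 F [-1.7 -1.9  4.7] T [-0.507  0.405  0.173] 15.475
```

Call:
{"name": "step_arm", "arguments": {
  "commands": [
    [[0,0,0],-0.12,-1],
    [[0,0,0],-0.12,-1]
  ]
}}

```text
t: 15.72
tool_pos: [0.4998, -0.2021, 0.1441]
tool_rot: [0.89, 0.456, 0.0, 0.0]
force: [-1.3, -1.3, 5.5]
width: 0.153
grasp_force: 45.0
```

```bash
python3 f.py
```

```text
[ 0.4998 -0.2021  0.1441] yaw 0.947 F [-1.3 -1.3  5.5] T [-0.527  0.457  0.184] 15.725
```

Call:
{"name": "step_arm", "arguments": {
  "commands": [
    [[0,0,0],-0.12,-1],
    [[0,0,0],-0.12,-1]
  ]
}}

```text
t: 15.98
tool_pos: [0.4998, -0.2022, 0.1441]
tool_rot: [0.898, 0.44, 0.0, 0.0]
force: [-1.5, -2.3, 6.1]
width: 0.153
grasp_force: 45.0
```

```bash
python3 f.py
```

```text
[ 0.4998 -0.2022  0.1441] yaw 0.911 F [-1.5 -2.3  6.1] T [-0.504  0.363  0.182] 15.975
```

Call:
{"name": "step_arm", "arguments": {
  "commands": [
    [[0,0,0.006],-0.12,-1],
    [[0,0,0],-0.12,-1]
  ]
}}

```text
t: 16.23
tool_pos: [0.4997, -0.2021, 0.1441]
tool_rot: [0.906, 0.424, 0.0, 0.0]
force: [-0.8, -3.4, 1.8]
width: 0.153
grasp_force: 45.0
```

```bash
python3 f.py
```

```text
[ 0.4997 -0.2021  0.1441] yaw 0.8748 F [-0.8 -3.4  1.8] T [-0.593  0.204  0.122] 16.225
```

Call:
{"name": "step_arm", "arguments": {
  "commands": [
    [[0,0,0],-0.12,-1],
    [[0,0,0],-0.12,-1]
  ]
}}

```text
t: 16.48
tool_pos: [0.4996, -0.202, 0.1441]
tool_rot: [0.913, 0.407, 0.0, 0.0]
force: [0.4, -2.3, 0.9]
width: 0.155
grasp_force: 45.0
```

```bash
python3 f.py
```

```text
[ 0.4996 -0.202   0.1441] yaw 0.8386 F [ 0.4 -2.3  0.9] T [-0.713  0.106  0.122] 16.475
```

Call:
{"name": "step_arm", "arguments": {
  "commands": [
    [[0,0,0],-0.12,-1],
    [[0,0,0],-0.12,-1]
  ]
}}

```text
t: 16.73
tool_pos: [0.4996, -0.202, 0.1442]
tool_rot: [0.921, 0.391, -0.0, 0.0]
force: [-0.6, -2.9, -0.3]
width: 0.156
grasp_force: 45.0
```

```bash
python3 f.py
```

```text
[ 0.4996 -0.202   0.1442] yaw 0.8026 F [-0.6 -2.9 -0.3] T [-0.758  0.102  0.194] 16.725
```

Call:
{"name": "step_arm", "arguments": {
  "commands": [
    [[0,0,0],-0.1,-1],
    [[0,0,0],-0.1,-1]
  ]
}}

```text
t: 16.98
tool_pos: [0.4996, -0.202, 0.1442]
tool_rot: [0.926, 0.377, -0.0, -0.0]
force: [-0.6, -2.1, -0.2]
width: 0.157
grasp_force: 45.0
```

```bash
python3 f.py
```

```text
[ 0.4996 -0.202   0.1442] yaw 0.7728 F [-0.6 -2.1 -0.2] T [-0.783  0.099  0.127] 16.975
```

Call:
{"name": "step_arm", "arguments": {
  "commands": [
    [[0,0,0],-0.1,-1],
    [[0,0,0],0,-1]
  ]
}}

```text
t: 17.23
tool_pos: [0.4996, -0.202, 0.1442]
tool_rot: [0.929, 0.37, -0.0, -0.0]
force: [0.3, -2.8, -0.1]
width: 0.156
grasp_force: 45.0
```

```bash
python3 f.py
```

```text
[ 0.4996 -0.202   0.1442] yaw 0.7585 F [ 0.3 -2.8 -0.1] T [-0.799  0.003  0.105] 17.225
```

Call:
{"name": "step_arm", "arguments": {
  "commands": [
    [[0,0,0],-0.1,-1],
    [[0,0,0],0,-1]
  ]
}}

```text
t: 17.48
tool_pos: [0.4996, -0.202, 0.1442]
tool_rot: [0.932, 0.363, -0.0, -0.0]
force: [0.3, -2.6, -1.5]
width: 0.155
grasp_force: 45.0
```

```bash
python3 f.py
```

```text
[ 0.4996 -0.202   0.1442] yaw 0.7435 F [ 0.3 -2.6 -1.5] T [-0.812 -0.033  0.152] 17.475
```

```bash
python3 - <<'E'
from h import *
im,d,K,D,M=cap("wrist");P=cloud(d,K,D,M).reshape(-1,3);o=r.get_obs()
R=Ro.from_quat(o["tool_rot"]).as_matrix();T=(P-o["tool_pos"])@R
with np.errstate(all="ignore"): k=T[(abs(T[:,2]+.0277)<.004)&(abs(T[:,1])<.012)&(T[:,0]>.012)&(T[:,0]<.07)]
for a in(.015,.025,.035,.043):
    s=k[abs(k[:,0]-a)<.004]; print(a,len(s),s[:,1].min().round(4),s[:,1].max().round(4))
save("w9",im)
im2,*_=cap("top");a=cv2.imread("pics/top1.png")[...,::-1]
save("jaw",np.hstack([cv2.resize(x[150:220,280:350],(400,400),interpolation=2) for x in(a,im2)]))
E
```

```text
0.015 325 -0.012 0.012
0.025 367 -0.0065 0.007
0.035 392 -0.0069 0.0068
0.043 409 -0.0069 0.0068
```

View pics/w9.png

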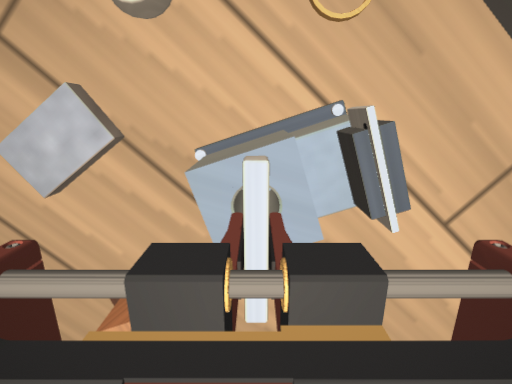

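The bar is still square in the grip, and the near jaw at (360,180) is almost against the plate at (385,170). I'll continue in small steps.

Call:
{"name": "step_arm", "arguments": {
  "commands": [
    [[0,0,0],-0.1,-1],
    [[0,0,0],0,-1]
  ]
}}

```text
t: 17.82
tool_pos: [0.4996, -0.202, 0.1442]
tool_rot: [0.934, 0.356, -0.0, -0.0]
force: [0.6, -2.4, -1.9]
width: 0.157
grasp_force: 45.0
```

```bash
python3 f.py
```

```text
[ 0.4996 -0.202   0.1442] yaw 0.7285 F [ 0.6 -2.4 -1.9] T [-0.793  0.008  0.13 ] 17.825
```

Call:
{"name": "step_arm", "arguments": {
  "commands": [
    [[0,0,0],-0.1,-1],
    [[0,0,0],0,-1]
  ]
}}

```text
t: 18.08
tool_pos: [0.4996, -0.202, 0.1442]
tool_rot: [0.937, 0.349, -0.0, -0.0]
force: [1.0, -2.9, -1.1]
width: 0.155
grasp_force: 45.0
```

```bash
python3 f.py
```

```text
[ 0.4996 -0.202   0.1442] yaw 0.7136 F [ 1.  -2.9 -1.1] T [-0.844 -0.031  0.107] 18.075
```

Call:
{"name": "step_arm", "arguments": {
  "commands": [
    [[0,0,0],-0.1,-1],
    [[0,0,0],0,-1]
  ]
}}

```text
t: 18.32
tool_pos: [0.4996, -0.202, 0.1442]
tool_rot: [0.94, 0.342, -0.0, -0.0]
force: [0.3, -2.9, -1.7]
width: 0.156
grasp_force: 45.0
```

```bash
python3 f.py
```

```text
[ 0.4996 -0.202   0.1442] yaw 0.6986 F [ 0.3 -2.9 -1.7] T [-0.883  0.014  0.19 ] 18.325
```

Call:
{"name": "step_arm", "arguments": {
  "commands": [
    [[0,0,0],-0.08,-1],
    [[0,0,0],0,-1]
  ]
}}

```text
t: 18.58
tool_pos: [0.4995, -0.202, 0.1442]
tool_rot: [0.942, 0.337, -0.0, -0.0]
force: [0.4, -3.3, -2.3]
width: 0.159
grasp_force: 45.0
```

```bash
python3 f.py
```

```text
[ 0.4995 -0.202   0.1442] yaw 0.6867 F [ 0.4 -3.3 -2.3] T [-0.826 -0.001  0.29 ] 18.575
```

Call:
{"name": "step_arm", "arguments": {
  "commands": [
    [[0,0,0],-0.08,-1],
    [[0,0,0],0,-1]
  ]
}}

```text
t: 18.82
tool_pos: [0.4996, -0.202, 0.1442]
tool_rot: [0.944, 0.331, -0.0, -0.0]
force: [0.7, -3.0, -2.3]
width: 0.159
grasp_force: 45.0
```

```bash
python3 f.py
```

```text
[ 0.4996 -0.202   0.1442] yaw 0.6747 F [ 0.7 -3.  -2.3] T [-0.822 -0.048  0.336] 18.825
```

Call:
{"name": "step_arm", "arguments": {
  "commands": [
    [[0,0,0],-0.08,-1],
    [[0,0,0],0,-1]
  ]
}}

```text
t: 19.08
tool_pos: [0.4996, -0.202, 0.1442]
tool_rot: [0.946, 0.325, -0.0, -0.0]
force: [-0.2, -2.0, -4.1]
width: 0.157
grasp_force: 45.1
```

```bash
python3 f.py
```

```text
[ 0.4996 -0.202   0.1442] yaw 0.6627 F [-0.2 -2.  -4.1] T [-0.834  0.007  0.392] 19.075
```

Torque is climbing steadily to 0.39 N·m, so the firm stop is reached. I'll relax into the middle of the play and draw out.

Call:
{"name": "step_arm", "arguments": {
  "commands": [
    [[0,0,0],0.3,-1],
    [[0,-0.006,0],0.3,-1],
    [[0,0,0],0.2,-1],
    [[0,0,0],0,-1]
  ]
}}

```text
t: 19.58
tool_pos: [0.4995, -0.2021, 0.1442]
tool_rot: [0.925, 0.381, -0.0, -0.0]
force: [-0.1, -2.0, -3.3]
width: 0.157
grasp_force: 45.0
```

```bash
python3 f.py
```

```text
[ 0.4995 -0.2021  0.1442] yaw 0.7821 F [-0.1 -2.  -3.3] T [-0.398 -0.006 -0.014] 19.575
```

Call:
{"name": "step_arm", "arguments": {
  "commands": [
    [[0,0,0.05],0,-1],
    [[0,0,0.1],0,-1],
    [[0,0,0.1],0,-1]
  ]
}}

```text
t: 19.95
tool_pos: [0.4995, -0.2021, 0.157]
tool_rot: [0.924, 0.381, -0.0, -0.0]
force: [-0.7, -0.5, -4.5]
width: 0.16
grasp_force: 45.0
```

```bash
python3 f.py
```

```text
[ 0.4995 -0.2021  0.157 ] yaw 0.7826 F [-0.7 -0.5 -4.5] T [-0.24   0.064  0.037] 19.95
```

Call:
{"name": "step_arm", "arguments": {
  "commands": [
    [[0,0,0.3],0,-1],
    [[0,0,0.6],0,-1],
    [[0,0,0.7],0,-1],
    [[0,0,0.7],0,-1],
    [[0,0,0.3],0,-1]
  ]
}}

```text
t: 20.58
tool_pos: [0.5002, -0.2024, 0.2895]
tool_rot: [0.924, 0.381, 0.001, 0.001]
force: [-0.1, -0.5, -3.5]
width: 0.154
grasp_force: 45.0
```

Call:
{"name": "step_arm", "arguments": {
  "commands": [
    [[-0.02,0.4,0],0,-1],
    [[-0.03,0.8,0],0,-1],
    [[-0.03,0.9,0],0,-1],
    [[-0.03,0.9,0],0,-1],
    [[-0.03,0.9,0],0,-1]
  ]
}}

```text
t: 21.2
tool_pos: [0.4908, -0.005, 0.2851]
tool_rot: [0.924, 0.381, -0.001, -0.001]
force: [1.2, 0.0, -4.3]
width: 0.157
grasp_force: 45.0
```

Call:
{"name": "step_arm", "arguments": {
  "commands": [
    [[-0.03,0.9,0],0,-1],
    [[-0.03,0.9,0],0,-1],
    [[-0.03,0.9,0],0,-1],
    [[-0.03,0.8,0],0,-1],
    [[-0.03,0.6,0],0,-1]
  ]
}}

```text
t: 21.82
tool_pos: [0.483, 0.1997, 0.285]
tool_rot: [0.924, 0.382, -0.002, -0.0]
force: [0.2, -0.1, -4.1]
width: 0.157
grasp_force: 45.0
```

Call:
{"name": "step_arm", "arguments": {
  "commands": [
    [[0,0,0],0,-1],
    [[0,0,0],0,-1],
    [[0,0,0],0,-1]
  ]
}}

```text
t: 22.2
tool_pos: [0.4847, 0.1969, 0.2863]
tool_rot: [0.925, 0.381, -0.001, 0.0]
force: [-1.2, 0.1, -4.4]
width: 0.155
grasp_force: 45.0
```

```bash
cat > st.py <<'E'
from h import *
im,d,K,D,M=cap("wrist");P=cloud(d,K,D,M);Q=P.reshape(-1,3);o=r.get_obs();print(np.round(o["tool_pos"],4),np.round(o["force"],1))
R=Ro.from_quat(o["tool_rot"]).as_matrix()
with np.errstate(all="ignore"): s=Q[(np.hypot(Q[:,0]-.485,Q[:,1]-.198)<.08)&(Q[:,2]>.06)&(Q[:,2]<.07)]
print(len(s),cv2.minAreaRect((s[:,:2]*1000).astype(np.float32)))
T=(Q-o["tool_pos"])@R
with np.errstate(all="ignore"): k=T[(abs(T[:,2]+.0277)<.004)&(abs(T[:,1])<.009)&(abs(T[:,0])<.07)]
print("bar x",k[:,0].min(),k[:,0].max())
save("st",im)
E
python3 st.py; python3 -c "
import cv2,numpy as np
a=cv2.imread('pics/jaw.png');b=cv2.imread('pics/st.png')
cv2.imwrite('pics/stj.png',np.vstack([cv2.resize(a,(512,256)),b[:340]]))"
```

```text
[0.4849 0.1969 0.2864] [ 0.1 -0.  -3.5]
2607 ((484.39495849609375, 197.82846069335938), (90.2784652709961, 90.09844970703125), 74.62371826171875)
bar x -0.04934186135013792 0.05040490580394163
```

View pics/stj.png

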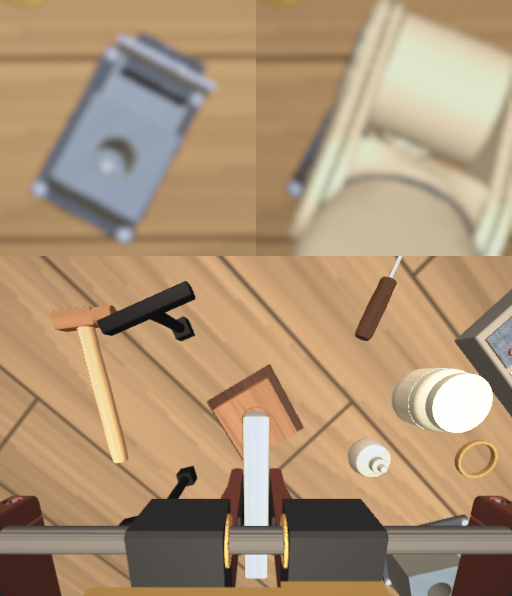

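The picture shows the well right under the bar end at (256,412), and the stand is centred under the key. I'll lower it.

Call:
{"name": "step_arm", "arguments": {
  "commands": [
    [[0,0.015,-0.4],0,-1],
    [[0,0,-0.6],0,-1],
    [[0,0,-0.5],0,-1],
    [[0,0,-0.3],0,-1],
    [[0,0,-0.2],0,-1]
  ]
}}

```text
t: 22.88
tool_pos: [0.4853, 0.1981, 0.1863]
tool_rot: [0.925, 0.381, -0.0, -0.0]
force: [0.2, 0.9, -4.0]
width: 0.155
grasp_force: 45.0
```

Call:
{"name": "step_arm", "arguments": {
  "commands": [
    [[0,0,-0.3],0,-1],
    [[0,0,-0.3],0,-1],
    [[0,0,-0.2],0,-1],
    [[0,0,0],0,-1]
  ]
}}

```text
t: 23.38
tool_pos: [0.4846, 0.1983, 0.1458]
tool_rot: [0.924, 0.382, -0.001, -0.0]
force: [0.1, -0.2, -3.5]
width: 0.156
grasp_force: 45.0
```

Call:
{"name": "step_arm", "arguments": {
  "commands": [
    [[0,0,-0.04],0,-1],
    [[0,0,0],0,-1],
    [[0,0,-0.03],0,-1],
    [[0,0,0],0,-1],
    [[0,0,0],0,-1]
  ]
}}

```text
t: 24.0
tool_pos: [0.4851, 0.1985, 0.1433]
tool_rot: [0.924, 0.381, 0.0, -0.0]
force: [-0.8, 0.4, -4.5]
width: 0.155
grasp_force: 45.0
```

Call:
{"name": "step_arm", "arguments": {
  "commands": [
    [[0,0,-0.03],0,-1],
    [[0,0,0],0,-1],
    [[0,0,0],0,-1]
  ]
}}

```text
t: 24.38
tool_pos: [0.4855, 0.1986, 0.1421]
tool_rot: [0.924, 0.381, 0.0, 0.0]
force: [-1.0, 1.2, 2.7]
width: 0.156
grasp_force: 45.0
```

Floor contact. I'll release gently and retreat upward.

Call:
{"name": "step_arm", "arguments": {
  "commands": [
    [[0,0,0],0,-0.5],
    [[0,0,0],0,-0.3],
    [[0,0,0],0,-0.1],
    [[0,0,0],0,0],
    [[0,0,0],0,0]
  ]
}}

```text
t: 25.0
tool_pos: [0.4851, 0.1984, 0.1417]
tool_rot: [0.924, 0.381, -0.0, 0.0]
force: [-0.4, 0.8, 0.3]
width: 0.499
grasp_force: 0.0
```

Call:
{"name": "step_arm", "arguments": {
  "commands": [
    [[0,0,0.2],0,0],
    [[0,0,0.5],0,0],
    [[0,0,0.7],0,0],
    [[0,0,0.8],0,0],
    [[0,0,0.6],0,0]
  ]
}}

```text
t: 25.62
tool_pos: [0.4854, 0.1986, 0.2842]
tool_rot: [0.924, 0.381, 0.001, 0.0]
force: [0.4, 0.6, -0.2]
width: 0.497
grasp_force: 0.0
```

Call:
{"name": "step_arm", "arguments": {
  "commands": [
    [[-0.5,-0.5,0.4],0,0],
    [[-0.5,-0.5,0.2],0,0],
    [[-0.3,-0.3,0],0,0],
    [[0,0,0],0,0],
    [[0,0,0],0,0]
  ]
}}

```text
t: 26.25
tool_pos: [0.4207, 0.1338, 0.3116]
tool_rot: [0.924, 0.381, 0.0, -0.0]
force: [-0.4, 0.4, -0.1]
width: 0.499
grasp_force: 0.0
```

```bash
python3 f.py; python3 - <<'E'
from h import *
im,d,K,D,M=cap("wrist");i2,d2,K2,D2,M2=cap("scene")
for P in(cloud(d,K,D,M),cloud(d2,K2,D2,M2)):
    Q=P.reshape(-1,3)
    with np.errstate(all="ignore"): k=Q[(np.hypot(Q[:,0]-.485,Q[:,1]-.198)<.07)&(Q[:,2]>.155)&(Q[:,2]<.185)]
    if len(k)>9: print(len(k),np.percentile(k[:,2],[5,50,95]),cv2.minAreaRect((k[:,:2]*1000).astype(np.float32)))
save("end",np.hstack([cv2.resize(i2[100:270,130:430],(480,272)),cv2.resize(im[:320],(320,272))]))
E
```

```text
[0.4207 0.1338 0.3116] yaw 0.7826 F [-0.4  0.4 -0.1] T [-0.06   0.123  0.022] 26.25
1265 [0.16913635 0.17055158 0.17180423] ((485.5557556152344, 198.90945434570312), (99.40021514892578, 13.523871421813965), 44.72257614135742)
264 [0.1558602  0.16632944 0.171425  ] ((485.89306640625, 198.3079376220703), (100.1402587890625, 16.953914642333984), 43.661460876464844)
```

View pics/end.png

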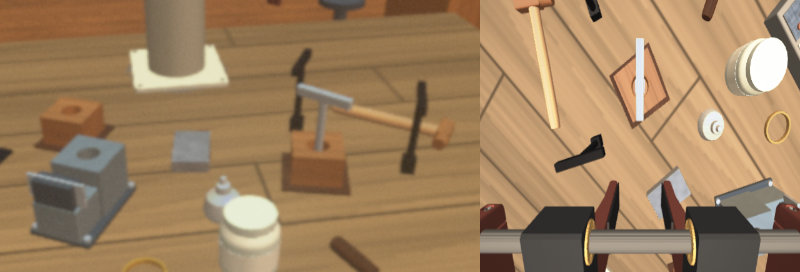

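The end picture shows the key upright in its stand at (325,130), the jaws closed on the plate at (55,195), and the other things undisturbed. I'm handing the job in.

```bash
python3 -c "
from workcell import r
print(r.finish_job())"
```

```text
the job is handed in; nothing more can be done
None
```

The drawplate is clamped: the stem was turned clockwise to its firm stop at about 0.39 N·m. The key stands upright back in its stand, released, and the job was handed in at about 26 s (no verdict was returned).

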